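# Close a rail stop on a vial rack and clamp it with its cam lever

## Task

The vial rack stands loose on the rack rail. Slide the stop nearest to it up against the rack until the rack is held snugly between that stop and the end plate, then flip that stop's cam lever down flat to clamp it. Leave the other stop, parked at the far end of the rail, as it is.

Things in the scene. Friction and masses are not known exactly. Their poses are not given: they have to be found in the camera images.
- rack_rail: Rack rail fixture, fixed: grey plate 150 (x) x 470 (y) x 8 mm. Origin at worktop height, 15 mm to +y of the plate's middle; its frame, z up, is used below. T rail 24 mm wide along y at x -45 mm, top at z 30. End plate at the +y end: inner face y +205, top z 60. Two alike stops ride the rail; use the one next to the rack. The other (-y end) is parked, its fence face at y -165 to -135.
- rack_centre (a point): Centre, half-way up, of the white vial rack: 62 x 140 x 34 mm, long along the rail, loose, about 0.25 kg with three capped vials (tops 57 mm above its foot). It stands on the plate at x about +22 mm and starts 3 to 20 mm short of the end plate; pushed home its centre is at y +135 mm of the rail frame.
- stop (a joint): Slide (m) of the stop to use; grows toward the rack; friction 2 N with its lever up. Carriage 44 x 62 mm on the rail, with an upright fence plate 12 mm thick whose +y face is at y = -65 mm + value. Reads 0.130 with stop and rack home. Push the fence's back (-y) face at x +20 to +35 mm, clear of the lever: it stands free there from x -23 to +60, z 11 to 65 mm.
- stop_lever (a joint): Cam lever of that stop, rad: 0 = raised 55 degrees, 0.96 = flat, clamped; stays where left. Hinge parallel to the rail at x -45, z 52 mm, 31 mm to -y of the fence's +y face. Polished bar 75 x 14 x 8 mm pointing up and to -x (robot side). Pressed straight down 30 to 45 mm to -x of the hinge it takes 4, at last 10 N; flat, its top is at z 56 mm and the stop holds.
- spare_tip (a point): Tip of the raised cam lever of the other stop, parked near the -y end of the rail and to be left alone; same shape and size as the stop to use.

How it is judged:
By the outcome, as a careful person would: the job done as asked, in the order asked, and still so for the second after the job is handed in, with the robot touching nothing.
It also fails if it takes over 38 s, if anything falls off the work surface, if the arm or the gripper's body presses on something with over 40 N, if the wrist force passes 120 N, or if a joint passes its speed limit or range.

## Robot

A 7-joint arm with a two-finger parallel gripper is mounted at the origin on a cart in front of the work surface, level with it; the furniture and walls round the work are solid. World frame = base frame: x ahead of the robot, y to its left, z up, the work surface at z = 0. Lengths are in m, angles in rad, forces in N, time in s.
With the tool pointing down it reaches from about 0.4 to 0.85 m from the base axis. Payload 10.4 kg.
Tool frame: the origin (TCP) lies midway between the tips of the shut fingers; the grasp point (between the pads) lies 19 mm behind it (manip.tcp_to_grasp is the distance from the TCP to the grasp point, in m); x points along the fingers, y is the direction in which the jaws open and shut, and the axes are right-handed (so a half turn about x gives the same grasp; the last joint's range is limited). The gripper opens to 85 mm and grips with 20 to 120 N. Pads are 22 mm wide; open, the fingers measure 114 mm over their backs; the gripper's body (76 mm by 85 mm) begins 54 mm behind the grasp point. The pads swing forward as they close: fully open they stand 13 mm farther back than shut.
Start: joints at [-1.316, 0.332, -0.065, 1.46, 0.022, 1.35, -0.088], TCP at [0.171, 0.601, 0.231] pointing down, gripper open.
Joint ranges: [-2.6, 2.6], [-0.5, 2.12], [-1.47, 1.34], [0.16, 2.42], [-1.27, 4.41], [0.06, 2.06], [-2.6, 2.6]. Speed limits (rad/s): [2.22, 2.22, 2.79, 2.79, 3.14, 3.14, 3.14].

## Interface

Orientations are given as a unit quaternion [x, y, z, w].
In Python, from workcell import monitor, viewer, manip gives the robot as it stands. The module is installed in compiled form; this text tells all that it offers.
- The arm moves only by the tool send_rows, never from a script. Its arguments are lists of equal length, an entry for each row: "grip": the closure in counts, from 0 (fully open) to 255 (shut); "offset": the shift along the tool's x, y, z in mm, a list of three; "twist": the turn about the tool's x in degrees. In form: {"grip": [grip, ...], "offset": [[tx, ty, tz], ...], "twist": [twist, ...]}. A call has exactly 5 rows; each row is the pose to reach, as a shift and turn from the pose commanded when the call began, along the tool's axes at that moment; what a row does not reach only later rows make up. A row lasts 1/12 s, in which the tool goes at most 41.7 mm and 7.16 degrees, less where a joint would pass 70% of its speed; a pose out of reach is approached as far as the arm can. A call with a gripper value outside its range is refused whole. The fingers move at their own pace and stop on an object; "newtons" is the grip in N (left out, the last holds). Time passes only in rows, so rows that repeat a pose let the fingers close, or fill a call up. It gives the time, the measured TCP pose, the force and the opening at its end, in the units of the state.
- monitor.get_obs(): the state, without advancing time (a new reading comes with each control period).
- viewer.camera(name): name is "scene" or "top"; returns (picture, depth): 420x560x3 uint8, blue, green, red; 420x560 float32, m along the optical axis (not along the pixel's ray), 0 where there is no reading.
- viewer.camera_model(name): a dict with "camera_matrix" (3x3 intrinsics, pixels), "R" (3x3) and "t" (3): a world point X has camera coordinates R X + t. Camera axes: x right, y down, z forward; pixel columns grow to the right and rows downward; lengths in m; the calibration is good to about 2 mm. A picture is of the moment at which its call begins. camera_model takes no time and is no camera call.
- manip.hand_in(): hands the job in, once; it reports no verdict.
Trained networks look in the newest picture that a camera, given by its name, has taken for a name from the list of things; names that differ only in an ending like _2 or _b are one class to them, and where a whole thing is asked for, a point or a joint stands for the part that bears it (a point fixed in the world has none). Each returns a list of dicts, best first, with "score" (0 to 1); they miss things now and then, are a little off and sometimes report something else, mostly with a low value. They report only what shows in the picture. A call takes as long as a camera call.
- viewer.recognise(target, camera): "box" ([left, top, width, height] in pixels, round what is visible of it).
- viewer.regions_of(target, camera): "region" (420x560 bool, what is visible of it) and "box" ([left, top, width, height] in pixels, round what is visible of it).
- viewer.spot_point(target, camera): "position" ([column, row] in pixels: a listed point, or the origin of a listed thing).
The state is a dict: "clock": time; "joint_pos": joint angles; "joint_velocities": joint speeds; "tau": joint torques, N m; "position": TCP position; "ee_rot": TCP orientation; "ft_force": force on the tool from outside, world axes, zero at the start; "torque": the same for the moment, N m; "grip_width": opening from 0.0 (shut) to 1.0 (fully open).
Only numpy, scipy, OpenCV 4.12 (cv2) and the standard library are available. Lean on these libraries where they do the work, as an engineer would, in place of code of your own. Each camera call takes 0.05 s, during which the arm holds its last target.

## Working session

There is one attempt and no reset: what is moved stays moved. The work goes in short steps, Python scripts to look and compute and a tool call to move; the robot and the scene stay as the last step left them, time stands still between calls to the robot, and variables do not carry over. Pictures are saved under pics/ and viewed, and the job is handed in when it is done.

Besides the shell and the picture viewer there is one more tool, called after "Emit:" in YAML: its name, and indented under it one key for each argument. send_rows: Moves the arm, as the interface text tells. Its arguments: {"type":"object","properties":{"grip":{"type":"array","items":{"type":"number"}},"offset":{"type":"array","items":{"type":"array","items":{"type":"number"}}},"twist":{"type":"array","items":{"type":"number"}},"newtons":{"type":"number"}},"required":["grip","offset","twist"]}

```bash
mkdir -p pics
cat > h.py <<'E'
from workcell import monitor, viewer, manip
import numpy as np, cv2
def ray(name,px):
    m=viewer.camera_model(name);K=np.array(m["camera_matrix"]);R=np.array(m["R"]);t=np.array(m["t"])
    d=R.T@np.linalg.inv(K)@np.array([px[0],px[1],1.0]);return -R.T@t,d
def deproj(name,px,z): c,d=ray(name,px);return c+d*z
def atz(name,px,z): c,d=ray(name,px);return c+d*(z-c[2])/d[2]
def proj(name,X):
    m=viewer.camera_model(name);p=np.array(m["camera_matrix"])@(np.array(m["R"])@X+np.array(m["t"]));return p[:2]/p[2]
E
python3 - <<'E'
from h import *
np.set_printoptions(precision=4,suppress=True)
o=monitor.get_obs();print({k:np.round(v,4) for k,v in o.items()})
for n in ["top","scene"]:
    im,d=viewer.camera(n);cv2.imwrite(f"pics/{n}0.png",im);np.save(f"{n}0.npy",d);cv2.imwrite(f"{n}0.png",im)
    c,_=ray(n,(0,0));print(n,c, viewer.camera_model(n)["camera_matrix"])
    for t in ["rack_rail","rack_centre","stop","stop_lever","spare_tip"]:
        try:
            for r in viewer.spot_point(t,n)[:3]:
                p=r["position"];z=d[int(p[1]),int(p[0])];print(n,t,r["score"],p,deproj(n,p,z))
        except Exception as e: print(n,t,"ERR",e)
E
```

```text
{'clock': np.float64(0.0), 'joint_pos': array([-1.3156,  0.3329, -0.0647,  1.4609,  0.0216,  1.3499, -0.0885]), 'joint_velocities': array([-0.    ,  0.0005, -0.0007, -0.0005, -0.0001,  0.0007,  0.0001]), 'tau': array([  0.0002, -62.5456,   0.0493, -39.1584,   0.0162,   0.01  ,
        -0.    ]), 'position': array([0.1713, 0.6007, 0.2305]), 'ee_rot': array([ 0.0974,  0.7003, -0.0984,  0.7003]), 'ft_force': array([ 0.3338,  0.7083, -0.7255]), 'torque': array([-0.001 ,  0.0072, -0.0087]), 'grip_width': np.float64(0.9971)}
top [0.4463 0.1315 0.9448] [[434.9419   0.     275.2778]
 [  0.     434.9419 210.97  ]
 [  0.       0.       1.    ]]
top rack_rail 0.59 [255.6, 194.7] [0.5453 0.1686 0.007 ]
top rack_centre 0.78 [195.4, 181.9] [0.5679 0.293  0.0421]
top stop ERR it knows: rack_centre, rack_rail, spare_tip
top stop_lever ERR it knows: rack_centre, rack_rail, spare_tip
top spare_tip 0.65 [340.3, 239.2] [0.4493 0.0015 0.1091]
scene [ 0.1762 -0.3838  0.8029] [[469.2869   0.     276.9853]
 [  0.     469.2869 204.0793]
 [  0.       0.       1.    ]]
scene rack_rail 0.71 [271.7, 200.8] [0.5303 0.154  0.0356]
scene rack_centre 0.68 [249.2, 156.4] [0.5513 0.2696 0.0642]
scene stop ERR it knows: rack_centre, rack_rail, spare_tip
scene stop_lever ERR it knows: rack_centre, rack_rail, spare_tip
scene spare_tip 0.79 [284.7, 249.6] [ 0.451  -0.002   0.1061]
```

View pics/top0.png

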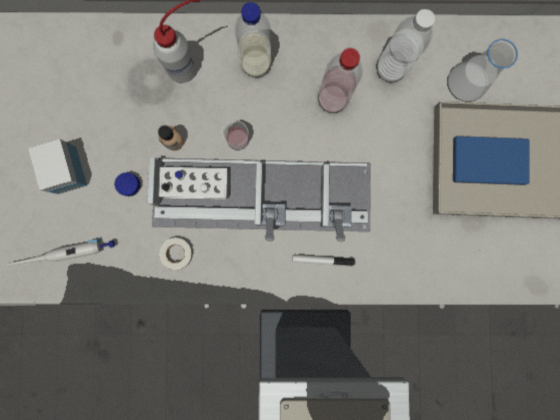

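View pics/scene0.png

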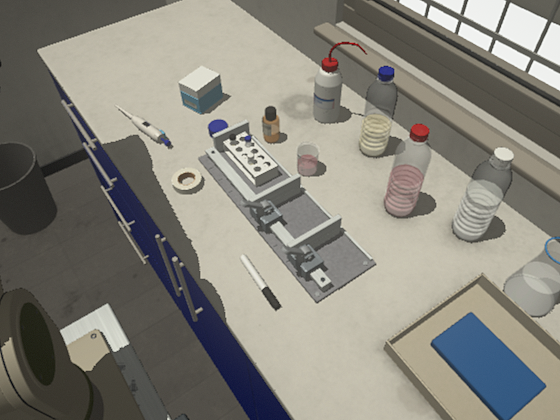

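Run:
```python
from h import *
np.set_printoptions(precision=4,suppress=True)
for n in ["top","scene"]:
    for t in ["rack_rail","stop","stop_lever","rack_centre"]:
        for r in viewer.recognise(t,n)[:3]: print(n,t,r)
# height map from top depth
d=np.load("top0.npy")
ys,xs=np.mgrid[0:420,0:560]
m=viewer.camera_model("top");K=np.array(m["camera_matrix"]);R=np.array(m["R"]);t=np.array(m["t"])
P=np.stack([(xs-K[0,2])/K[0,0]*d,(ys-K[1,2])/K[1,1]*d,d],-1)
W=(P-t)@R
np.save("W.npy",W)
im=cv2.imread("top0.png")
cv2.imwrite("pics/topzoom.png",cv2.resize(im[90:290,130:400],None,fx=2.9,fy=2.9,interpolation=cv2.INTER_CUBIC))
h=np.clip(W[...,2]/0.12*255,0,255).astype(np.uint8)
cv2.imwrite("pics/h0.png",cv2.resize(cv2.applyColorMap(h,cv2.COLORMAP_JET)[90:290,130:400],None,fx=2.9,fy=2.9,interpolation=cv2.INTER_NEAREST))
```

```text
top stop {'box': [257.1, 161.3, 26.5, 76.8], 'score': 0.58}
top stop_lever {'box': [265.5, 205.6, 7.5, 34.5], 'score': 0.49}
top rack_centre {'box': [160.1, 165.2, 69.5, 35.2], 'score': 0.67}
scene rack_rail {'box': [195.7, 119.5, 179.3, 186.8], 'score': 0.63}
scene stop {'box': [241.0, 174.8, 58.8, 57.2], 'score': 0.6}
scene stop_lever {'box': [240.6, 197.6, 33.0, 18.0], 'score': 0.61}
scene rack_centre {'box': [222.7, 132.7, 50.8, 53.4], 'score': 0.57}
```

View zoom.

The pictures show the rail running along image columns 150–370 in the top view. The end plate is on the left (col ~155), the rack at (195,182), the stop to use has its fence at col ~260 with its lever at (270,222), and the parked stop has its fence at col ~326.

View pics/topzoom.png

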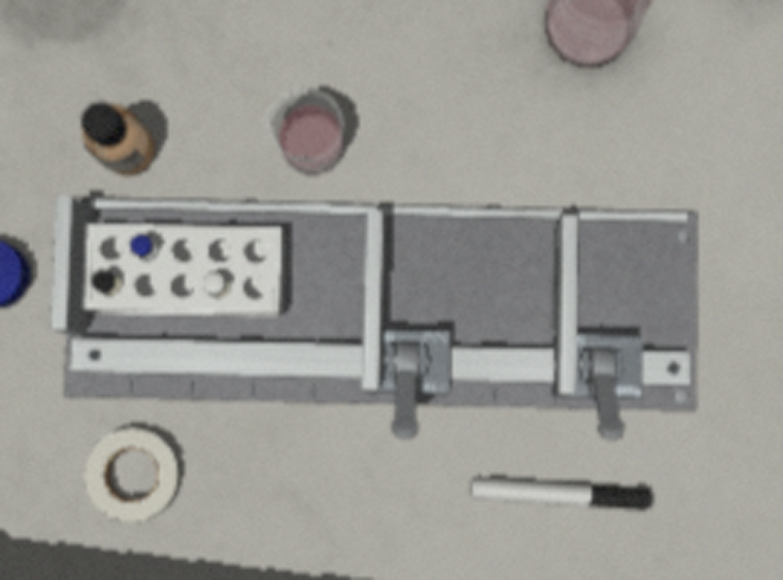

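View pics/h0.png

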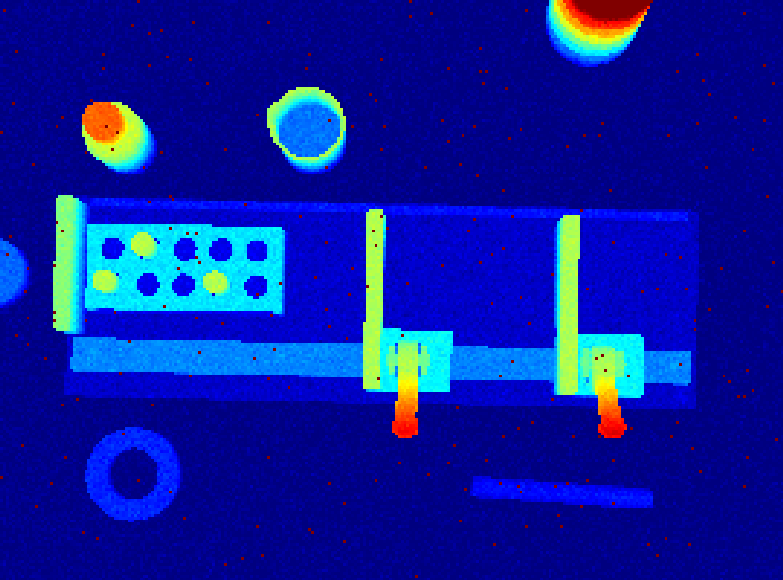

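```bash
cat > fit.py <<'E'
from h import *
def world(n,d):
    ys,xs=np.mgrid[0:420,0:560]
    m=viewer.camera_model(n);K=np.array(m["camera_matrix"]);R=np.array(m["R"]);t=np.array(m["t"])
    P=np.stack([(xs-K[0,2])/K[0,0]*d,(ys-K[1,2])/K[1,1]*d,d],-1)
    return (P-t)@R
def edges(W,x0,y0,a,xr,yr,zr):
    """points in rail-frame box; returns rail-frame pts"""
    c,s=np.cos(a),np.sin(a)
    P=W.reshape(-1,3);dx=P[:,0]-x0;dy=P[:,1]-y0
    L=np.stack([c*dx+s*dy,-s*dx+c*dy,P[:,2]],1)
    k=(L[:,0]>xr[0])&(L[:,0]<xr[1])&(L[:,1]>yr[0])&(L[:,1]<yr[1])&(L[:,2]>zr[0])&(L[:,2]<zr[1])
    return L[k]
E
python3 - <<'E'
from fit import *
np.set_printoptions(precision=4,suppress=True)
W=world("top",np.load("top0.npy"))
x0,y0,a=0.5453,0.16,0.0
# yaw from rail top points line fit
L=edges(W,x0,y0,a,(-.09,.0),(-.25,.23),(.024,.036))
print(len(L),L.mean(0))
f=cv2.minAreaRect(L[:,:2].astype(np.float32)*1000);print(f)
v=cv2.fitLine(L[:,:2].astype(np.float32),cv2.DIST_HUBER,0,.001,.001).ravel();print(v,np.degrees(np.arctan2(-v[0]*np.sign(v[1]),abs(v[1]))))
# plate
L=edges(W,x0,y0,a,(-.11,.11),(-.27,.25),(.005,.012));f=cv2.minAreaRect(L[:,:2].astype(np.float32)*1000);print("plate",f)
L=edges(W,x0,y0,a,(-.11,.11),(.18,.25),(.055,.065));print("end",cv2.minAreaRect(L[:,:2].astype(np.float32)*1000), np.median(L[:,2]))
L=edges(W,x0,y0,a,(-.02,.07),(-.1,.05),(.06,.072));print("fence",cv2.minAreaRect(L[:,:2].astype(np.float32)*1000), np.median(L[:,2]))
L=edges(W,x0,y0,a,(-.02,.07),(0.03,.21),(.036,.05));print("rack",cv2.minAreaRect(L[:,:2].astype(np.float32)*1000), np.median(L[:,2]))
L=edges(W,x0,y0,a,(-.15,-.06),(-.1,.05),(.07,.13));print("lever",cv2.minAreaRect(L[:,:2].astype(np.float32)*1000), L[:,2].max())
L=edges(W,x0,y0,a,(-.15,-.06),(-.22,-.1),(.07,.13));print("lever2",cv2.minAreaRect(L[:,:2].astype(np.float32)*1000), L[:,2].max())
E
```

```text
1801 [-0.0419  0.0323  0.0309]
((-31.125146865844727, -1.7504730224609375), (453.3356018066406, 67.15779876708984), 88.78783416748047)
[ 0.0208  0.9998 -0.0419  0.0323] -1.1945361
plate ((-2.8573837280273438, -9.944427490234375), (514.988525390625, 219.0679473876953), 89.06661987304688)
end ((42.96208953857422, 204.1563262939453), (44.64799880981445, 133.58155822753906), 88.6211929321289) 0.06094352521738116
fence ((21.03868865966797, 0.6695928573608398), (11.879683494567871, 80.79627227783203), 88.97028350830078) 0.0655567763255401
rack ((23.46945571899414, 138.13624572753906), (140.44924926757812, 62.47655487060547), 89.10079956054688) 0.04254340499725977
lever ((-78.99942779541016, -21.540517807006836), (37.92710876464844, 15.496801376342773), 0.1330433189868927) 0.10701384290369743
lever2 ((-79.4549560546875, -159.86395263671875), (36.17375564575195, 17.961790084838867), 0.19869977235794067) 0.11090617886542865
```

Run:
```python
from fit import *
np.set_printoptions(precision=4,suppress=True)
for n in ["top","scene"]:
  W=world(n,np.load(n+"0.npy"))
  x0,y0,a=0.5453,0.16,-0.0208
  def rep(nm,*r):
    L=edges(W,x0,y0,a,*r); print(n,nm,len(L),"x",np.percentile(L[:,0],[0.5,3,50,97,99.5])*1000,"y",np.percentile(L[:,1],[.5,3,50,97,99.5])*1000,"z",np.median(L[:,2])*1000)
    return L
  L=rep("rail",(-.07,-.015),(-.1,.23),(.026,.034))
  v=cv2.fitLine(L[:,:2].astype(np.float32),cv2.DIST_HUBER,0,.001,.001).ravel();print(v[:2])
  rep("plate",(-.09,.09),(-.28,.25),(.006,.011))
  rep("end",(-.02,.09),(.18,.25),(.057,.064))
  rep("fence",(-.06,.075),(-.04,.03),(.061,.069))
  rep("fence2",(-.06,.075),(-.16,-.09),(.061,.069))
  rep("rack",(-.02,.07),(.03,.208),(.038,.046))
  rep("lever",(-.15,-.06),(-.08,.03),(.06,.13))
  rep("levertip",(-.15,-.06),(-.08,.03),(.095,.13))
  rep("carr",(-.07,-.01),(-.08,-.01),(.035,.05))
```

```text
top rail 1384 x [-54.8733 -54.3763 -43.1022 -31.3386 -27.8923] y [-99.541  -92.2614  90.2273 213.6611 218.3146] z 30.873300105823702
[0.0012 1.    ]
top plate 7084 x [-72.4232 -70.2405   7.7197  67.6614  76.5792] y [-237.559  -230.5961  -48.8532  201.6162  225.0881] z 8.652316583835292
top end 261 x [-19.7247 -17.8751  20.9926  64.3252  66.7805] y [183.5337 191.0487 220.1096 226.4304 227.2347] z 60.890159344872316
top fence 404 x [-59.7005 -55.6478 -10.9469  56.6541  61.0244] y [-30.2725 -28.0952   0.0804   6.7991   7.0304] z 65.47410869536068
top fence2 386 x [-58.4498 -55.9829  -3.561   57.0174  60.273 ] y [-159.8488 -157.737  -136.8702 -130.7155 -130.5145] z 65.42364672817133
top rack 1414 x [-10.5926  -9.2196  20.5661  50.0016  51.3913] y [ 68.9998  71.5168 137.6471 205.1817 207.6579] z 42.53624177846772
top lever 157 x [-97.5466 -96.2407 -79.6685 -61.5996 -61.4186] y [-31.2837 -31.0994 -23.3186   1.8056   5.7787] z 93.0770588864929
top levertip 67 x [-97.5669 -97.4931 -89.8739 -81.9983 -81.8591] y [-31.304  -31.2235 -23.5796 -15.7654 -15.6756] z 102.20689271661578
top carr 258 x
[... 650 characters left out ...]
1 ] z 64.18662992730363
scene fence2 343 x [-59.2518 -56.4937  -5.7383  56.8027  59.069 ] y [-159.2347 -157.0867 -138.0862 -131.2177 -130.5446] z 64.35224345065234
scene rack 822 x [-12.1411 -10.8669  18.3019  48.4791  50.538 ] y [ 68.2532  69.1647 129.4257 202.5692 206.6731] z 41.16182431075574
scene lever 135 x [-98.5793 -97.9823 -79.8092 -61.0148 -60.4143] y [-33.6927 -32.3618 -28.0544   4.2607   6.001 ] z 89.33084961866668
scene levertip 53 x [-98.6716 -98.3811 -92.6914 -83.9783 -82.9528] y [-33.8226 -33.0732 -26.4582 -17.6366 -16.9501] z 100.42610550258189
scene carr 296 x [-66.3318 -65.8684 -47.4118 -23.5714 -22.6895] y [-55.8456 -55.3356 -42.0725 -13.498  -10.4858] z 43.26933555217936
```

```bash
cat > mv.py <<'E'
from fit import *
from scipy.spatial.transform import Rotation as Ro
X0,Y0,A=0.546,0.170,-0.0208
def r2w(x,y,z):
    c,s=np.cos(A),np.sin(A); return np.array([X0+c*x-s*y,Y0+s*x+c*y,z])
def w2r(p):
    c,s=np.cos(A),np.sin(A);dx,dy=p[0]-X0,p[1]-Y0; return np.array([c*dx+s*dy,-s*dx+c*dy,p[2]])
def state(tgt=None):
    o=monitor.get_obs();R=Ro.from_quat(o["ee_rot"]).as_matrix();p=np.array(o["position"])
    print("t",round(float(o["clock"]),2),"rail",np.round(w2r(p)*1000,1),"F",np.round(o["ft_force"],1),"grip",round(float(o["grip_width"]),3))
    print("tool axes x,y,z in rail cols:\n",np.round((np.array([[np.cos(A),np.sin(A),0],[-np.sin(A),np.cos(A),0],[0,0,1]])@R),3))
    print("q",np.round(o["joint_pos"],2))
    if tgt is not None: print("offset mm",np.round(R.T@(r2w(*tgt)-p)*1000,1))
E
python3 - <<'E'
from mv import *
np.set_printoptions(precision=4,suppress=True)
print("fence back above target world",r2w(.027,-.045,.1))
state((.027,-.045,.13))
W=world("top",np.load("top0.npy"))
L=edges(W,X0,Y0,A,(-.02,.05),(.15,.24),(.05,.066));print(np.round(np.sort(L[L[:,1]>.19][:,1])[::8]*1000,1))
E
```

```text
fence back above target world [0.5721 0.1244 0.1   ]
t 0.8 rail [-383.5  423.2  231.3] F [0.6 0.1 0.7] grip 1.003
tool axes x,y,z in rail cols:
 [[-0.     0.254  0.967]
 [ 0.     0.967 -0.254]
 [-1.     0.    -0.   ]]
q [-1.32  0.33 -0.06  1.46  0.02  1.35 -0.09]
offset mm [ 101.3 -348.5  516. ]
[204.5 204.9 205.1 205.3 205.5 205.5 205.7 206.2 206.5 206.8 207.1 207.5
 208.1 208.6 209.3 209.5 210.  210.4 211.1 211.6 211.9 212.6 213.3 213.6
 213.9 214.6 215.2 215.5 216.2 216.8]
```

Emit:
send_rows:
  grip: [255,255,255,255,255]
  newtons: 60
  offset:
    - [0,-22,33]
    - [0,-44,66]
    - [0,-66,99]
    - [0,-88,132]
    - [0,-110,165]
  twist: [-3,-6,-9,-12,-14.7]

```text
clock: 1.22
position: [0.3009, 0.4484, 0.2315]
ee_rot: [0.007, 0.707, -0.006, 0.707]
ft_force: [1.4, 0.5, 0.8]
grip_width: 0.299
```

```bash
python3 -c "
from mv import *
state((.027,-.045,.2))"
```

```text
t 1.22 rail [-250.9  273.3  231.5] F [1.4 0.5 0.8] grip 0.299
tool axes x,y,z in rail cols:
 [[ 0.    -0.002  1.   ]
 [ 0.     1.     0.002]
 [-1.     0.     0.   ]]
q [-1.07  0.14  0.01  1.69 -0.    1.31  0.49]
offset mm [  31.3 -318.9  277.1]
```

Emit:
send_rows:
  grip: [255,255,255,255,255]
  offset:
    - [0,-32,27]
    - [0,-64,55]
    - [0,-96,83]
    - [0,-128,110]
    - [0,-160,138]
  twist: [0,0,0,0,0]

```text
clock: 1.63
position: [0.4335, 0.2876, 0.2317]
ee_rot: [0.008, 0.707, -0.007, 0.707]
ft_force: [1.8, 0.9, 0.1]
grip_width: -0.001
```

Emit:
send_rows:
  grip: [255,255,255,255,255]
  offset:
    - [0,-32,27]
    - [0,-64,55]
    - [10,-96,83]
    - [20,-128,110]
    - [31,-157,138]
  twist: [0,0,0,0,0]

```text
clock: 2.05
position: [0.5654, 0.1308, 0.2018]
ee_rot: [0.008, 0.707, -0.007, 0.708]
ft_force: [1.1, 0.6, 1.0]
grip_width: -0.001
```

```bash
python3 -c "
from mv import *
state((.027,-.045,.03))
for n in ['top','scene']:
  im,d=viewer.camera(n);cv2.imwrite(f'pics/{n}1.png',im)"
```

```text
t 2.05 rail [ 20.2 -38.8 201.8] F [1.1 0.6 1. ] grip -0.001
tool axes x,y,z in rail cols:
 [[ 0.001  0.001  1.   ]
 [ 0.001  1.    -0.001]
 [-1.     0.001  0.001]]
q [-0.59  0.25  0.34  1.64 -0.09  1.26  1.31]
offset mm [171.8  -6.3   6.5]
```

Emit:
send_rows:
  grip: [255,255,255,255,255]
  offset:
    - [20,0,0]
    - [45,0,0]
    - [70,0,0]
    - [90,0,0]
    - [95,0,0]
  twist: [0,0,0,0,0]

```text
clock: 2.57
position: [0.5623, 0.1326, 0.1032]
ee_rot: [0.007, 0.709, -0.008, 0.705]
ft_force: [-0.5, -0.0, -0.2]
grip_width: -0.001
```

```bash
python3 -c "
from mv import *
state((.027,-.045,.03))
for n in ['top','scene']:
  im,d=viewer.camera(n);cv2.imwrite(f'pics/{n}2.png',im)
a=cv2.imread('pics/top2.png')[100:300,130:410];b=cv2.imread('pics/scene2.png')[80:320,180:400]
cv2.imwrite('pics/c2.png',np.hstack([cv2.resize(a,(420,300)),cv2.resize(b,(275,300))]))"
```

```text
t 2.57 rail [ 17.  -37.  103.2] F [-0.5 -0.  -0.2] grip -0.001
tool axes x,y,z in rail cols:
 [[-0.004 -0.     1.   ]
 [-0.002  1.    -0.   ]
 [-1.    -0.002 -0.004]]
q [-0.58  0.34  0.32  1.75 -0.12  1.07  1.33]
offset mm [73.2 -7.9 10.3]
```

View pics/c2.png

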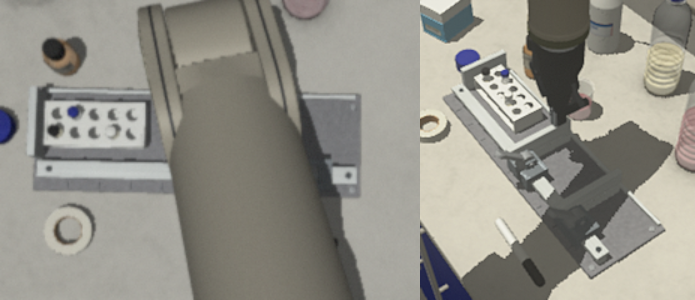

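The top view is blocked by the arm. The scene view shows the shut fingers above the fence region, so I correct sideways before going down.

Emit:
send_rows:
  grip: [255,255,255,255,255]
  offset:
    - [0,-11,10]
    - [0,-11,10]
    - [20,-11,10]
    - [45,-11,10]
    - [71,-11,10]
  twist: [0,0,0,0,0]

```text
clock: 3.08
position: [0.5754, 0.1224, 0.037]
ee_rot: [0.008, 0.706, -0.007, 0.708]
ft_force: [0.4, 0.8, -0.0]
grip_width: 0.001
```

```bash
python3 -c "
from mv import *
state((.027,-.0295,.03))"
```

```text
t 3.08 rail [ 30.4 -47.   37. ] F [ 0.4  0.8 -0. ] grip 0.001
tool axes x,y,z in rail cols:
 [[ 0.004  0.001  1.   ]
 [ 0.002  1.    -0.001]
 [-1.     0.002  0.004]]
q [-0.54  0.44  0.31  1.78 -0.16  0.94  1.39]
offset mm [ 7.  17.5 -3.5]
```

Emit:
send_rows:
  grip: [255,255,255,255,255]
  offset:
    - [5,10,-3]
    - [5,18,-3]
    - [5,26,-3]
    - [5,34,-3]
    - [5,42,-3]
  twist: [0,0,0,0,0]

```text
clock: 3.5
position: [0.5726, 0.1649, 0.0321]
ee_rot: [0.008, 0.706, -0.007, 0.708]
ft_force: [-1.4, -3.0, 1.9]
grip_width: 0.005
```

```bash
python3 -c "
from mv import *
state((.027,-.0295,.03))
im,d=viewer.camera('scene');cv2.imwrite('pics/s3.png',cv2.resize(im[80:320,180:420],None,fx=2.4,fy=2.4))"
```

```text
t 3.5 rail [26.7 -4.5 32.1] F [-1.4 -3.   1.9] grip 0.005
tool axes x,y,z in rail cols:
 [[ 0.002  0.     1.   ]
 [ 0.001  1.    -0.   ]
 [-1.     0.001  0.002]]
q [-0.6   0.46  0.3   1.76 -0.16  0.94  1.32]
offset mm [  2.1 -25.    0.3]
```

View pics/s3.png

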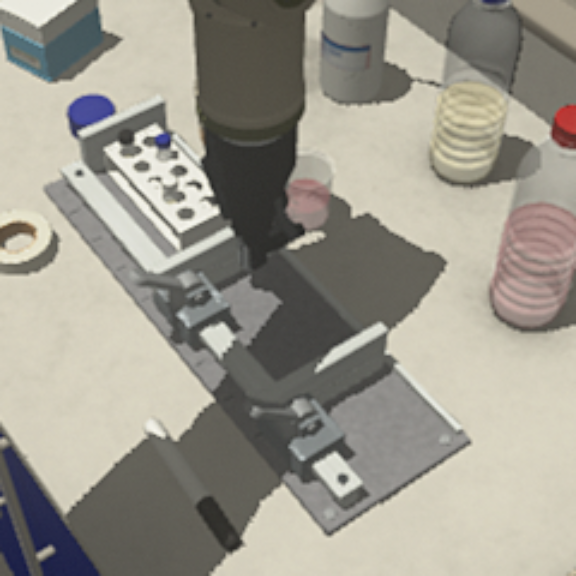

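Emit:
send_rows:
  grip: [255,255,255,255,255]
  offset:
    - [0,7,0]
    - [0,14,0]
    - [0,21,0]
    - [0,27,0]
    - [0,31,0]
  twist: [0,0,0,0,0]

```text
clock: 3.97
position: [0.5729, 0.1957, 0.0307]
ee_rot: [0.008, 0.707, -0.007, 0.707]
ft_force: [0.7, -1.7, 2.5]
grip_width: 0.003
```

Emit:
send_rows:
  grip: [255,255,255,255,255]
  offset:
    - [0,1,0]
    - [0,2,0]
    - [0,4,0]
    - [0,5,0]
    - [0,6,0]
  twist: [0,0,0,0,0]

```text
clock: 4.38
position: [0.5726, 0.2004, 0.0304]
ee_rot: [0.008, 0.707, -0.008, 0.707]
ft_force: [1.2, -1.7, 1.3]
grip_width: -0.003
```

```bash
python3 -c "
from mv import *
state((.027,.0395,.03))
im,d=viewer.camera('scene');cv2.imwrite('pics/s4.png',cv2.resize(im[80:320,180:420],None,fx=2.4,fy=2.4))"
```

```text
t 4.38 rail [26.  31.  30.4] F [ 1.2 -1.7  1.3] grip -0.003
tool axes x,y,z in rail cols:
 [[-0.     0.001  1.   ]
 [-0.     1.    -0.001]
 [-1.    -0.    -0.   ]]
q [-0.64  0.49  0.28  1.73 -0.16  0.95  1.26]
offset mm [0.4 8.5 1. ]
```

View pics/s4.png

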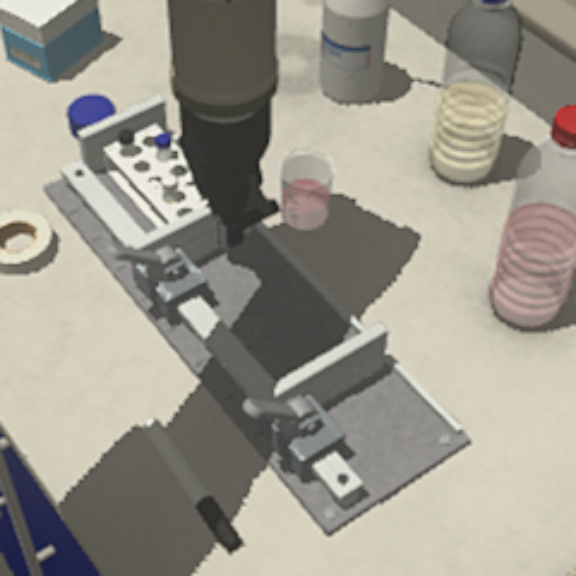

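Emit:
send_rows:
  grip: [255,255,255,255,255]
  offset:
    - [0,1,0]
    - [0,2,0]
    - [0,3,0]
    - [0,4,0]
    - [0,5,0]
  twist: [0,0,0,0,0]

```text
clock: 4.85
position: [0.5727, 0.2054, 0.0304]
ee_rot: [0.008, 0.707, -0.008, 0.707]
ft_force: [0.6, -4.0, 0.9]
grip_width: -0.0
```

Emit:
send_rows:
  grip: [255,255,255,255,255]
  offset:
    - [0,1,0]
    - [0,2,0]
    - [0,3,0]
    - [0,3,0]
    - [0,3,0]
  twist: [0,0,0,0,0]

```text
clock: 5.27
position: [0.5728, 0.2086, 0.0304]
ee_rot: [0.007, 0.707, -0.008, 0.707]
ft_force: [-1.2, -4.2, 0.7]
grip_width: -0.003
```

```bash
python3 -c "
from mv import *
state((.027,.0395,.03))
im,d=viewer.camera('scene');np.save('s5.npy',d);cv2.imwrite('pics/s5.png',cv2.resize(im[80:320,180:420],None,fx=2.4,fy=2.4))
W=world('scene',d)
for nm,r in dict(end=((-.02,.07),(.18,.25),(.055,.064)),fence=((-.06,-.01),(.04,.1),(.06,.068)),rack=((-.02,.06),(.05,.208),(.036,.045))).items():
  L=edges(W,X0,Y0,A,*r);print(nm,len(L),np.percentile(L[:,1],[1,3,50,97,99])*1000)
"
```

```text
t 5.27 rail [26.  39.1 30.4] F [-1.2 -4.2  0.7] grip -0.003
tool axes x,y,z in rail cols:
 [[-0.  0.  1.]
 [-0.  1. -0.]
 [-1. -0. -0.]]
q [-0.65  0.49  0.28  1.72 -0.16  0.95  1.25]
offset mm [0.4 0.4 1. ]
end 175 [181.30140917 183.5734284  208.34759101 217.10927662 218.10338618]
fence 122 [40.77760068 48.28460729 56.82443702 64.55200803 64.74364368]
rack 655 [ 52.80921658  53.77891358 148.451747   206.27212226 207.21836752]
```

View pics/s5.png

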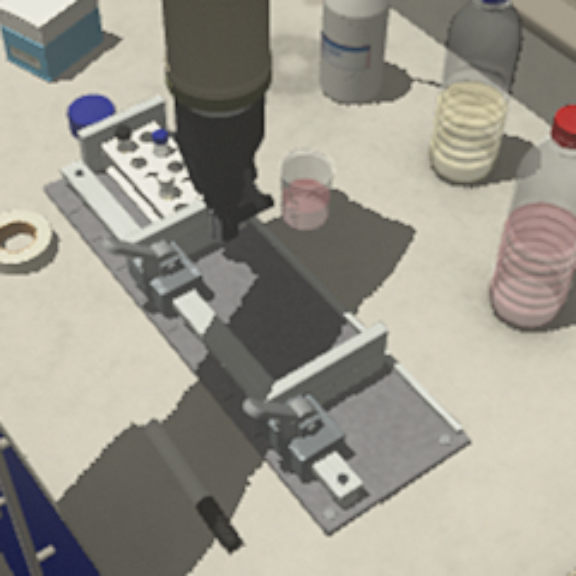

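Emit:
send_rows:
  grip: [255,255,255,255,255]
  offset:
    - [0,0.5,0]
    - [0,1,0]
    - [0,1.5,0]
    - [0,2,0]
    - [0,2,0]
  twist: [0,0,0,0,0]

```text
clock: 5.73
position: [0.5728, 0.2086, 0.0304]
ee_rot: [0.007, 0.707, -0.009, 0.707]
ft_force: [-1.1, -9.1, 4.4]
grip_width: 0.002
```

Emit:
send_rows:
  grip: [255,255,255,255,255]
  offset:
    - [0,1,0]
    - [0,2,0]
    - [0,2,0]
    - [0,2,0]
    - [0,2,0]
  twist: [0,0,0,0,0]

```text
clock: 6.15
position: [0.5728, 0.2086, 0.0304]
ee_rot: [0.007, 0.708, -0.01, 0.706]
ft_force: [-4.2, -15.5, 7.0]
grip_width: -0.004
```

Emit:
send_rows:
  grip: [255,255,255,255,255]
  offset:
    - [0,-6,0]
    - [0,-16,0]
    - [-10,-18,0]
    - [-45,-18,0]
    - [-80,-18,0]
  twist: [0,0,0,0,0]

```text
clock: 6.57
position: [0.5715, 0.1944, 0.1109]
ee_rot: [0.007, 0.708, -0.008, 0.706]
ft_force: [1.0, 0.6, 1.2]
grip_width: 0.002
```

Emit:
send_rows:
  grip: [255,255,255,255,255]
  offset:
    - [-30,0,0]
    - [-38,0,-20]
    - [-38,0,-50]
    - [-38,5,-80]
    - [-38,8,-106]
  twist: [0,0,0,0,0]

```text
clock: 6.98
position: [0.4653, 0.2056, 0.1494]
ee_rot: [0.008, 0.707, -0.007, 0.707]
ft_force: [0.2, 1.2, 1.6]
grip_width: -0.004
```

```bash
python3 -c "
from mv import *
state((-.080,.034,.115))
im,d=viewer.camera('scene');np.save('s6.npy',d);cv2.imwrite('pics/s6.png',cv2.resize(im[80:320,180:420],None,fx=2.4,fy=2.4))
W=world('scene',d)
for nm,r in dict(end=((-.02,.07),(.18,.25),(.055,.064)),fence=((-.06,-.01),(.04,.1),(.06,.068)),rack=((-.02,.06),(.05,.208),(.036,.045)),lever=((-.12,-.065),(.01,.06),(.06,.12))).items():
  L=edges(W,X0,Y0,A,*r);print(nm,len(L),np.percentile(L,[1,3,50,97,99],axis=0).T*1000)
"
```

```text
t 6.98 rail [-81.5  33.9 149.4] F [0.2 1.2 1.6] grip -0.004
tool axes x,y,z in rail cols:
 [[ 0.001 -0.     1.   ]
 [ 0.002  1.     0.   ]
 [-1.     0.002  0.001]]
q [-0.76  0.14  0.28  1.88 -0.04  1.12  1.08]
offset mm [34.4  0.   1.4]
end 52 [[ 36.5497073   37.52989018  51.87466111  65.20616277  66.37504085]
 [203.16433804 203.66288448 209.11924692 216.10135812 216.91611741]
 [ 55.33594247  55.87319362  58.92986381  63.15994387  63.25921094]]
fence 123 [[-59.23452767 -57.9852962  -37.05042778 -12.27889893 -10.78346717]
 [ 40.50548406  41.29352584  56.31890565  64.80067037  65.16661546]
 [ 60.33036373  60.78414048  63.82129848  66.74862751  67.74898498]]
rack 576 [[-14.49866129 -11.22658756  25.39527932  51.52868142  57.07669785]
 [ 52.48911781  53.05681176 115.24025484 203.39650498 206.03263204]
 [ 36.27078883  37.11874977  40.92337356  43.94369754  44.59285654]]
lever 102 [[-99.07043844 -98.02439953 -84.07453031 -66.25674952 -66.04115271]
 [ 25.46181264  25.67240567  29.3836531   40.50582404  41.69373386]
 [ 72.44957299  75.26731922  92.99150512 105.1627698  105.87264785]]
```

View pics/s6.png

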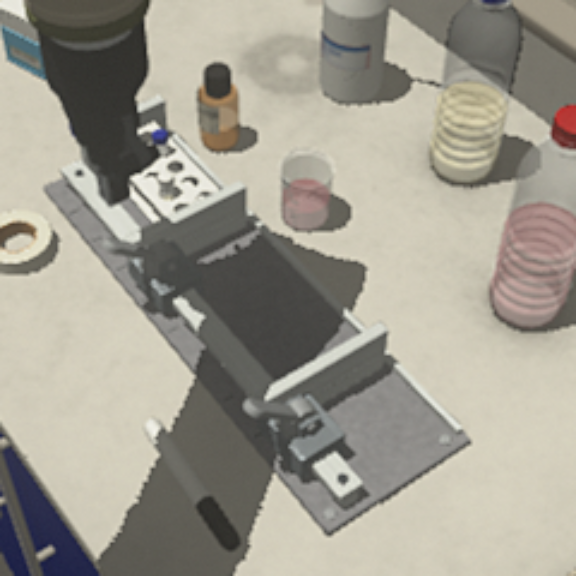

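The fence now stands flush against the rack (face at y ≈ 65). The lever is centred at y ≈ 33 with its tip top at z ≈ 106, and the fingers are above it.

Emit:
send_rows:
  grip: [255,255,255,255,255]
  offset:
    - [10,-1,3]
    - [20,-1,3]
    - [30,-1,3]
    - [37,-1,3]
    - [42,-1,3]
  twist: [0,0,0,0,0]

```text
clock: 7.45
position: [0.4696, 0.2032, 0.1049]
ee_rot: [0.007, 0.708, -0.008, 0.707]
ft_force: [-0.1, 0.2, -1.1]
grip_width: -0.002
```

Emit:
send_rows:
  grip: [255,255,255,255,255]
  offset:
    - [3,0,0]
    - [6,0,0]
    - [9,0,0]
    - [12,0,0]
    - [15,0,0]
  twist: [0,0,0,0,0]

```text
clock: 7.87
position: [0.4701, 0.2039, 0.0916]
ee_rot: [0.008, 0.707, -0.007, 0.707]
ft_force: [0.0, -0.8, 0.8]
grip_width: -0.002
```

```bash
python3 -c "
from mv import *
state((-.078,.033,.055))
im,d=viewer.camera('scene');cv2.imwrite('pics/s7.png',cv2.resize(im[140:260,180:300],None,fx=4.5,fy=4.5))
"
```

```text
t 7.87 rail [-76.6  32.3  91.6] F [ 0.  -0.8  0.8] grip -0.002
tool axes x,y,z in rail cols:
 [[ 0.001  0.001  1.   ]
 [ 0.001  1.    -0.001]
 [-1.     0.001  0.001]]
q [-0.75  0.21  0.28  1.93 -0.07  1.    1.11]
offset mm [36.6  0.6 -1.4]
```

View pics/s7.png

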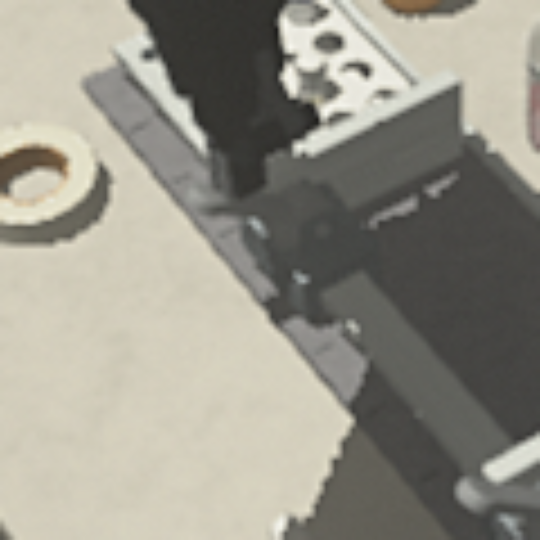

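Emit:
send_rows:
  grip: [255,255,255,255,255]
  offset:
    - [3,0,-1]
    - [6,0,-1]
    - [9,0,-1]
    - [12,0,-1]
    - [12,0,-1]
  twist: [0,0,0,0,0]

```text
clock: 8.33
position: [0.4684, 0.2037, 0.0788]
ee_rot: [0.007, 0.707, -0.008, 0.707]
ft_force: [0.1, 0.5, 0.2]
grip_width: -0.001
```

```bash
python3 -c "
from mv import *
state((-.078,.033,.055))
W=world('top',np.load('top0.npy'));L=edges(W,X0,Y0,A,(-.11,-.045),(-.045,-.02),(.05,.13))
for x in range(-100,-44,6):
  k=(L[:,0]*1000>x)&(L[:,0]*1000<x+6);print(x,k.sum(),np.median(L[k,2])*1000 if k.any() else 0)
im,d=viewer.camera('scene');cv2.imwrite('pics/s8.png',cv2.resize(im[140:260,180:300],None,fx=4.5,fy=4.5))
"
```

```text
t 8.33 rail [-78.3  32.1  78.8] F [0.1 0.5 0.2] grip -0.001
tool axes x,y,z in rail cols:
 [[-0.001  0.     1.   ]
 [-0.     1.    -0.   ]
 [-1.    -0.    -0.001]]
q [-0.75  0.23  0.28  1.95 -0.08  0.98  1.11]
offset mm [23.8  0.9  0.3]
-100 21 104.46793408659937
-94 28 102.86821015008636
-88 22 98.11844404761209
-82 24 92.58724159629527
-76 21 86.70782461591683
-70 20 80.01951601116008
-64 16 75.96941398984231
-58 24 69.97922663024102
-52 32 65.34121480244956
-46 9 65.90387736497581
```

View pics/s8.png

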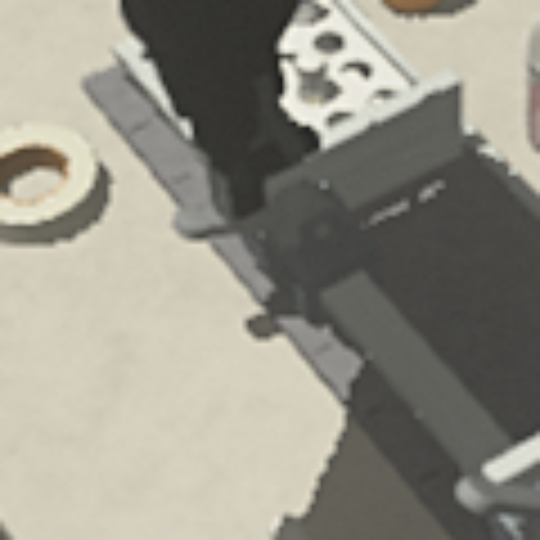

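The lever's knob has moved from pixel (228,182) to (222,189), so it is swinging down under the fingers. I keep going.

Emit:
send_rows:
  grip: [255,255,255,255,255]
  offset:
    - [3,1,0]
    - [6,1,0]
    - [9,1,0]
    - [12,1,0]
    - [15,1,0]
  twist: [0,0,0,0,0]

```text
clock: 8.8
position: [0.4689, 0.2051, 0.0646]
ee_rot: [0.008, 0.707, -0.007, 0.707]
ft_force: [-2.0, 0.7, 8.7]
grip_width: -0.001
```

Emit:
send_rows:
  grip: [255,255,255,255,255]
  offset:
    - [2,0,0]
    - [4,0,0]
    - [6,0,0]
    - [8,0,0]
    - [9,0,0]
  twist: [0,0,0,0,0]

```text
clock: 9.22
position: [0.4683, 0.2053, 0.0559]
ee_rot: [0.008, 0.707, -0.007, 0.707]
ft_force: [-9.3, -2.7, 23.4]
grip_width: -0.003
```

```bash
python3 -c "
from mv import *
state((-.078,.033,.055))
im,d=viewer.camera('scene');cv2.imwrite('pics/s9.png',cv2.resize(im[140:260,180:300],None,fx=4.5,fy=4.5))
"
```

```text
t 9.22 rail [-78.4  33.6  55.9] F [-9.3 -2.7 23.4] grip -0.003
tool axes x,y,z in rail cols:
 [[-0.001  0.     1.   ]
 [ 0.001  1.    -0.   ]
 [-1.     0.001 -0.001]]
q [-0.74  0.26  0.27  1.96 -0.09  0.93  1.12]
offset mm [ 0.9 -0.6  0.4]
```

View pics/s9.png

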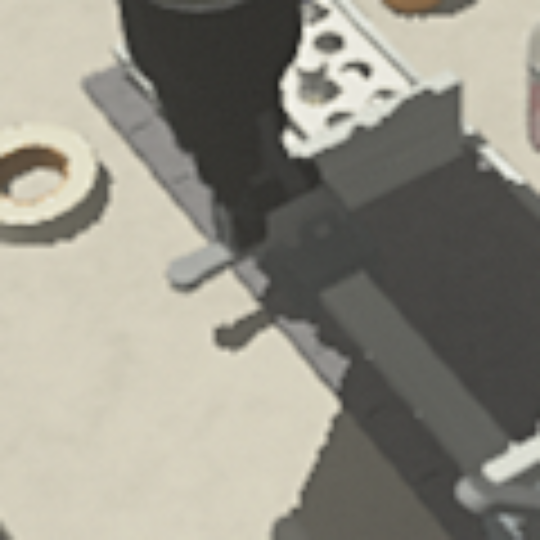

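Emit:
send_rows:
  grip: [255,255,255,255,255]
  offset:
    - [0.5,0,0]
    - [0.5,0,0]
    - [-3,0,0]
    - [-15,0,0]
    - [-45,0,0]
  twist: [0,0,0,0,0]

```text
clock: 9.68
position: [0.4664, 0.2036, 0.0976]
ee_rot: [0.006, 0.709, -0.009, 0.705]
ft_force: [-0.3, 0.1, -0.1]
grip_width: 0.002
```

Emit:
send_rows:
  grip: [255,255,255,255,255]
  offset:
    - [-40,0,0]
    - [-80,0,0]
    - [-110,30,-30]
    - [-130,65,-60]
    - [-140,100,-90]
  twist: [0,0,0,0,0]

```text
clock: 10.1
position: [0.3956, 0.2895, 0.2362]
ee_rot: [0.009, 0.706, -0.008, 0.708]
ft_force: [1.1, 0.6, -0.3]
grip_width: 0.0
```

Emit:
send_rows:
  grip: [255,255,255,255,255]
  offset:
    - [0,30,-20]
    - [0,65,-40]
    - [0,100,-60]
    - [0,135,-75]
    - [0,170,-90]
  twist: [0,0,0,0,0]

```text
clock: 10.52
position: [0.3078, 0.4624, 0.2337]
ee_rot: [0.007, 0.707, -0.007, 0.707]
ft_force: [1.3, -0.1, 0.2]
grip_width: -0.0
```

```bash
cat > chk.py <<'E'
from mv import *
np.set_printoptions(precision=1,suppress=True)
state()
for n in ["top","scene"]:
  im,d=viewer.camera(n);np.save(n+"9.npy",d)
  cv2.imwrite(f'pics/{n}10.png',cv2.resize(im[90:290,130:400] if n=="top" else im[80:320,180:420],None,fx=2.4,fy=2.4))
  W=world(n,d)
  for nm,r in dict(endtop=((.04,.065),(.19,.25),(.055,.064)),fence=((-.06,.06),(.03,.1),(.061,.068)),fence2=((-.06,.06),(-.2,-.12),(.061,.068)),rack=((-.02,.06),(.066,.208),(.037,.045)),lever=((-.13,-.065),(.01,.06),(.04,.12)),lever2=((-.13,-.065),(-.2,-.13),(.04,.12))).items():
    L=edges(W,X0,Y0,A,*r);print(n,nm,len(L),(np.percentile(L,[1,50,99],axis=0).T*1000).tolist() if len(L) else "")
E
python3 chk.py
```

```text
t 10.52 rail [-244.3  287.4  233.7] F [ 1.3 -0.1  0.2] grip -0.0
tool axes x,y,z in rail cols:
 [[-0.  0.  1.]
 [ 0.  1. -0.]
 [-1.  0. -0.]]
q [-1.1  0.2  0.   1.6 -0.   1.3  0.5]
top endtop 77 [[41.20496854144417, 53.42897424860804, 64.59396238410214], [204.93809571442145, 210.27100990438538, 217.43245646953156], [55.13125828809329, 60.487235564385195, 63.773565359827785]]
top fence 386 [[-59.80698205973984, -11.190383878691545, 58.17234961559932], [30.83296977526604, 57.81248458380288, 65.12576018866456], [61.46037370652246, 65.41511514437254, 67.89078101636657]]
top fence2 389 [[-58.65438668820909, -10.180084708884108, 58.05769357337005], [-178.10232322161343, -147.40971135796536, -140.6018986467503], [61.370019382538395, 65.15984195098308, 67.77797585052711]]
top rack 1336 [[-10.36680673390302, 20.371475327058658, 50.90773608959876], [68.87894031888331, 137.2764802071625, 205.4115760308129], [38.79486350815738, 42.48487506888776, 44.88036409803718]]
top lever 188 [[-116.17511767451602, -91.4808297624295, -65.05321656619536], [27.104637958637078, 34.34970477016698, 55.82425280807
[... 764 characters left out ...]
-149.00092574809932, -141.09975871905775], [61.23789476229392, 64.29573752896988, 67.14019025178801]]
scene rack 712 [[-12.57587322127419, 17.905431908666927, 52.23800278664699], [86.51057481618514, 145.3094000148044, 206.7420246477085], [37.59804252271689, 41.189782262811825, 44.73972022677976]]
scene lever 199 [[-117.76028464750598, -88.87972755689653, -65.15575571576181], [16.93299709416283, 32.25125891143918, 58.698056182442784], [41.58956560226626, 54.68585924416768, 62.87691471917387]]
scene lever2 140 [[-96.06926741799191, -80.40937969444059, -65.22438621946615], [-195.64986409298686, -175.59581988557093, -148.6670583006474], [41.10535571925916, 93.65193133510901, 108.29589230411892]]
```

View pics/top10.png

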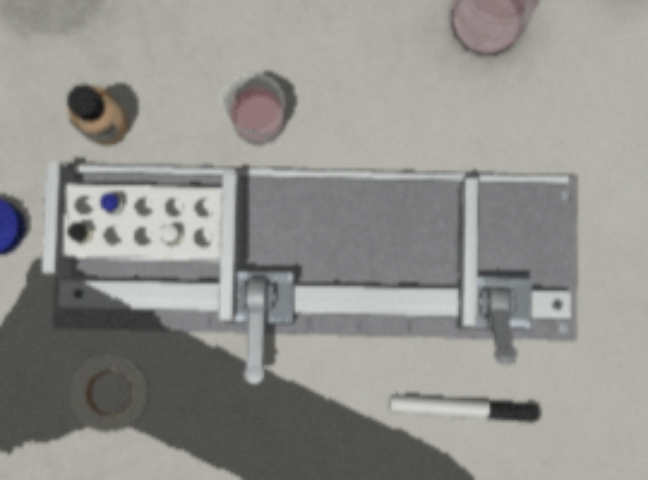

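View pics/scene10.png

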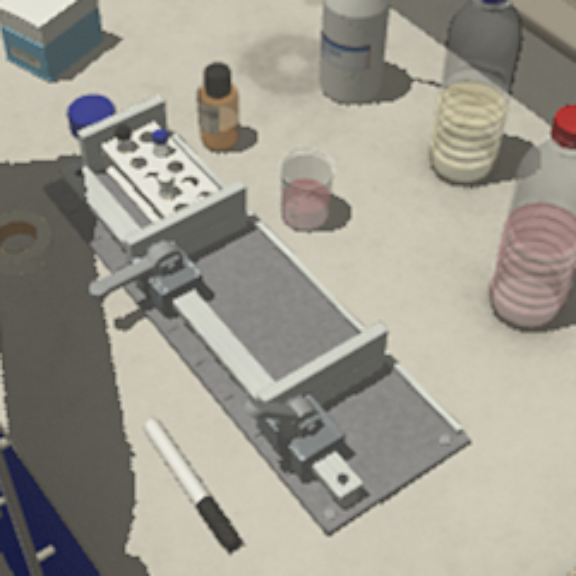

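Run:
```python
from mv import *
for n in ["top","scene"]:
  W=world(n,np.load(n+"9.npy"));L=edges(W,X0,Y0,A,(-.112,-.068),(.027,.040),(.05,.065))
  p=np.polyfit(L[:,0],L[:,2],1);print(n,"slope deg",np.degrees(np.arctan(p[0])),"z at -90:",np.polyval(p,-.09)*1000)
  for x in range(-118,-50,8):
    k=abs(L[:,0]*1000-x)<4;print(x,np.round(np.median(L[k,2])*1000,1) if k.any() else None,end="; ")
```

```text
top slope deg -0.4132203104629224 z at -90: 56.89237084149725
-118 None; -110 57.0; -102 56.4; -94 56.8; -86 56.9; -78 56.9; -70 56.2; -62 None; -54 None; scene slope deg -0.5203988405477954 z at -90: 55.28504150698382
-118 None; -110 56.3; -102 55.3; -94 55.6; -86 54.9; -78 55.8; -70 55.2; -62 None; -54 None;
```

Both views put the lever level to within 0.5° with its top at z ≈ 56 mm. The rack and fence are home, and the spare stop hasn't moved. The robot is clear of everything, so I'm handing in.

```bash
python3 -c "
from h import *
print(manip.hand_in())"
```

```text
the job is handed in; nothing more can be done
None
```

The rack is held between the stop and the end plate, and that stop's lever is down flat. I handed the job in at about 10.6 s; no verdict is reported.

- **Slide:** I pushed the stop's fence from behind with the shut fingers, at rail x of about +26 mm. I stopped when the push force rose from 4 to 15 N with no further movement, meaning the rack was against the end plate.
- **Clamp:** I pressed the lever down with the fingertips. The highest reading was 23 N on the way down, at z 55.9 mm. I then lifted off and moved clear.

Last checks, from both cameras with the arm clear:

| What | Measured | Expected |
|---|---|---|
| Stop fence +y face | y 65.1 to 65.6 mm | 65 mm |
| Rack +y end | y 205 to 207 mm | 205 mm (end plate inner face) |
| Lever | level within 0.5°, top at z 55 to 57 mm | flat, z 56 mm |
| Parked stop fence +y face | y −140.6 to −141.1 mm, lever still raised | same place as at the start (about −140.5 mm) |

No check failed. The one oddity was the force during the first part of the lever's swing, which read about 0 to 1 N instead of the stated 4 N. The pictures showed the lever moving then, and the final look confirmed it flat.

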